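Hold an alignment rod through two bushings

TASK

Lift the long square-headed alignment rod up and off its fork in the hanging rack and lower it, head up, through the upper and then the lower brass bushing of the grey bearing bracket. Finish while still holding it there by its head, hanging straight and still: its tip sticking out about two centimetres below the lower bushing, its collar clear above the upper one, not wedged, and carried by the gripper alone, so that a colleague can clamp the bushings in line. Leave the other hanging tools and everything else on the bench where they are.

Things in the scene. Friction and masses are not known exactly. Their poses are not given: they have to be found in the camera images.
- long_rod: steel alignment rod, about 0.32 kg, hanging upright in any one of the rack's three forks. Origin on its axis at the collar's underside, z up. Square head 24 x 24 mm (sides along the body's x and y), 6 to 56 mm above the origin; round collar 28 mm wide, 6 mm thick, from the origin up; round shaft 14 mm in diameter, reaching 110 mm below the origin. It can turn in its fork.
- rod_tip (a point): centre of the rod's lower end, on its axis, 110 mm below the origin of long_rod; the last 5 mm are bevelled, 8 mm wide at the very end
- bracket: grey bearing bracket, fixed. Origin at bench level on the upright axis of both bushings, z up. Base 110 mm (x) by 135 mm (y -45 to +90), 10 mm thick; web 122 mm tall at y 59 to 73 mm; two arms from it carry the bushings, one above the other. Between the bushings and below the lower one down to the base the axis is free.
- upper_mouth (a point): centre of the upper bushing's mouth, 123 mm above the bench. Brass bushing 28 mm in outer diameter, 20 mm high (103 to 123 mm), bore 18 mm, its top 6 mm flared to about 23 mm inside, 33 mm outside
- lower_mouth (a point): centre of the lower bushing's mouth, 70 mm above the bench; the same bushing, from 50 to 70 mm
- rack: dark steel rack, fixed, origin at the centre of its underside. Base 100 mm (x) by 270 mm (y). Three forks at y -78, 0, 78 mm point to its -x side, towards the robot, from a cross bar (top at 136 mm): tines with an 18 mm gap, top 130 mm above the bench, upturned ends 6 mm higher. Tools hang shaft down at x about 2 mm, collar on the tines; lift more than 7 mm to clear the ends.
- short_rod: a short drift hanging in another fork: same square head, collar and shaft diameter as the alignment rod, but its shaft is only 60 mm long. Origin on its axis at the underside of its collar. Must stay.
- screwdriver: a screwdriver hanging in the remaining fork: round blue plastic handle 28 mm wide reaching 60 mm above the tines, 8 mm shaft reaching 95 mm below. Origin on its axis at the underside of its 28 mm collar. Must stay.
- tape: red roll of tape, 90 mm across, 22 mm high, origin at the centre of its underside, about 0.13 m beyond the bracket. Must stay.
- wrench: steel wrench about 170 mm long lying on the robot's side of the bracket, about 0.12 m from the bracket's axis. Must stay.
- battery: black battery pack 75 x 110 x 64 mm, origin at the centre of its underside, standing about 0.14 m beyond the rack. Must stay.
- spray_can: upright can 66 mm in diameter, 190 mm tall, origin at the centre of its underside. Must stay.
- screw_tray: grey tray 100 x 70 x 30 mm between rack and bracket, origin at the centre of its underside. Must stay.
- bearing: steel disc (a bearing) 52 mm in diameter, 15 mm high, on the robot's side of the tray. Must stay.
Mind the look-alikes: they are no part of the job. Leave any pink look-alike of the long_rod alone. Leave any green look-alike of the bracket alone.

How it is judged:
By the outcome, as a careful person would: the job done as asked, in the order asked, and still so for the second after the job is handed in, while the arm keeps its last pose, push and grip.
It also fails if it takes over 48 s, if anything falls off the work surface, if the arm or the gripper's body presses on something with over 40 N, if the wrist force passes 120 N, or if a joint passes its speed limit or range.

ROBOT

A 6-joint arm with a two-finger parallel gripper is mounted at the origin on the work surface. World frame = base frame: x ahead of the robot, y to its left, z up, the work surface at z = 0. Lengths are in m, angles in rad, forces in N, time in s.
With the tool pointing down it reaches from about 0.35 to 0.775 m from the base axis. Payload 7.3 kg.
Tool frame: the origin (TCP) lies at the very end of the fingers, on their centre line; the grasp point (between the pads) lies 19 mm behind it (robot.pinch_z is the distance from the TCP to the grasp point, in m); z points along the fingers, y is the line along which they close (so a half turn about z gives the same grasp; the last joint's range is limited). The gripper opens to 92 mm and grips with 3 to 60 N. Pads are 19 mm wide; open, the fingers measure 130 mm over their backs; the gripper's body (75 mm by 190 mm) begins 47 mm behind the grasp point.
Start: joints at [1.062, 0.342, 1.524, -0, 1.275, -0.146], TCP at [0.186, 0.491, 0.203] pointing down, gripper open.
Joint ranges: [-2.53, 2.53], [-0.77, 2.02], [0.04, 2.7], [-1, 4.14], [0.28, 2.66], [-3.11, 3.11]. Speed limits (rad/s): [2.57, 2.57, 3.14, 3.14, 3.14, 3.14].

INTERFACE

Orientations are given as [roll, pitch, yaw] about the fixed x, y, z axes, in that order (R = Rz(yaw) Ry(pitch) Rx(roll)).
In Python, from cell import robot gives the robot as it stands.
- The arm moves only by the tool move_arm, never from a script. Its argument "motion" is a list of rows, each a list of 6 numbers: the shift along the tool's x, y, z in units of 0.1 m (1.0 is 0.1 m), then the turn, a rotation vector about the tool's x, y, z in units of pi rad (1.0 is pi rad). In form: [[dx, dy, dz, rx, ry, rz], ...]. A call has 1 to 12 rows; each row is the pose to reach, as a shift and turn from the pose commanded when the call began, along the tool's axes at that moment, turning the shorter way round; what a row does not reach only later rows make up. A row lasts 1/8 s, in which the tool goes at most 62.5 mm and 10.7 degrees, less where a joint would pass 70% of its speed; a pose out of reach is approached as far as the arm can. A call with a number of a shift or a turn outside -1 to 1 is refused whole. A call with a gripper value outside its range is refused whole. "fingers" is the opening, from -1 (shut) to 1 (fully open), set as the call begins (left out, the last holds). The fingers move at their own pace and stop on an object; "newtons" is the grip in N (left out, the last holds). Time passes only in rows, so rows that repeat a pose let the fingers close. It gives the time, the measured TCP pose, the force, the opening and the grip force at its end, in the units of the state.
- robot.observe(): the state, without advancing time (a new reading comes with each control period).
- robot.read_camera(name): name is "side" or "top" or "wrist"; returns a dict with "image" (420x560x3 uint8, red, green, blue), "range_z" (420x560 float32, m along the optical axis (not along the pixel's ray), 0 where there is no reading), "vfov" (degrees; the focal length in pixels is half the picture's height over the tangent of half this angle, whatever the lens; pixels are square), "cx", "cy" (the principal point, pixels), "k1" (the pictures are not rectified: a ray, as slopes to the right and down, at radius r is drawn at 1 + k1 r^2 times it, then the intrinsics apply), "extrinsics" (4x4, takes a point from camera to world coordinates); the wrist camera has in their place "hand_eye" (4x4, takes a point from camera to tool coordinates, whose origin is the TCP and whose axes are the flange's). Camera axes: x right, y up, looking along -z (the intrinsics and any distortion apply to the point x, -y, -z); pixel columns grow to the right and rows downward; lengths in m; the calibration is good to about 2 mm. A picture is of the moment at which its call begins: read the wrist's pose just before it.
- robot.hand_in(): hands the job in; it is judged then, once.
The state is a dict: "time": time; "qpos": joint angles; "qvel": joint speeds; "joint_efforts": joint torques, N m; "tool_pos": TCP position; "tool_rot": TCP orientation; "contact_force": force on the tool from outside, world axes, zero at the start; "torque": the same for the moment, N m; "opening": finger opening in m; "grip_force": force on a finger pad.
Only numpy, scipy, OpenCV 4.12 (cv2) and the standard library are available. Lean on these libraries where they do the work, as an engineer would, in place of code of your own. Each camera call takes 0.05 s, during which the arm holds its last target. There are 200 camera calls.

## Working session

There is one attempt and no reset: what is moved stays moved. The work goes in short steps, Python scripts to look and compute and a tool call to move; the robot and the scene stay as the last step left them, time stands still between calls to the robot, and variables do not carry over. Pictures are saved under pics/ and viewed, at most 10 in all, crops included, and the job is handed in when it is done.

Besides the shell and the picture viewer there is one more tool, called after "Emit:" by a JSON object that holds its "api" and its "payload", one argument or row to a line. move_arm: Moves the arm, as the interface text tells. Shifts and turns lie within -1 to 1; 1 stands for 0.1 m of shift or pi rad of turn. Its arguments: {"type":"object","properties":{"motion":{"type":"array"},"fingers":{"type":"number"},"newtons":{"type":"number"}},"required":["motion"]}

```bash
ls; mkdir -p pics; cat > h.py <<'E'
import numpy as np,cv2
from cell import robot
from scipy.spatial.transform import Rotation as R
def T_tool(s):
    T=np.eye(4);T[:3,:3]=R.from_euler('xyz',s['tool_rot']).as_matrix();T[:3,3]=s['tool_pos'];return T
def grab(name):
    s=robot.observe();c=robot.read_camera(name)
    c['T']=np.array(c['extrinsics']) if 'extrinsics' in c else T_tool(s)@np.array(c['hand_eye'])
    h=c['image'].shape[0];c['f']=h/2/np.tan(np.radians(c['vfov'])/2);return c
def ray(c,u,v):
    u=np.atleast_1d(u).astype(float);v=np.atleast_1d(v).astype(float)
    p=np.stack([(u-c['cx'])/c['f'],(v-c['cy'])/c['f']],-1);q=p.copy()
    for _ in range(20): q=p/(1+c['k1']*(q**2).sum(-1,keepdims=True))
    return np.c_[q[:,0],-q[:,1],-np.ones(len(q))]
def on_plane(c,u,v,z):
    d=ray(c,u,v)@c['T'][:3,:3].T;o=c['T'][:3,3];return o+d*((z-o[2])/d[:,2])[:,None]
def cloud(c):
    h,w=c['range_z'].shape;V,U=np.mgrid[:h,:w]
    d=ray(c,U.ravel(),V.ravel())*c['range_z'].reshape(-1,1)
    P=d@c['T'][:3,:3].T+c['T'][:3,3];P[c['range_z'].ravel()==0]=np.nan;return P.reshape(h,w,3)
def proj(c,P):
    p=(np.atleast_2d(P)-c['T'][:3,3])@c['T'][:3,:3];x=np.c_[p[:,0],-p[:,1]]/-p[:,2:]
    x=x*(1+c['k1']*(x**2).sum(1,keepdims=True));return x*c['f']+[c['cx'],c['cy']]
def save(c,n): cv2.imwrite('pics/'+n,c['image'][:,:,::-1])
E
python3 - <<'E'
from h import *
print(robot.pinch_z,robot.observe())
for n in['top','side','wrist']:
    c=grab(n);np.save(n+'.npy',c,allow_pickle=True);save(c,n+'.png');print(n,c['T'].round(3).tolist(),c['vfov'],c['k1'],np.median(c['range_z']))
E
```

```text
pics
0.0188 {'time': 0.0, 'qpos': array([ 1.06203960e+00,  3.42756175e-01,  1.52499648e+00, -1.66645111e-05,
        1.27539840e+00, -1.46007203e-01]), 'qvel': array([ 0.00113422, -0.00048954,  0.00046864,  0.00104785,  0.00044969,
        0.00028977]), 'joint_efforts': array([ 9.06045370e-04, -4.31230438e+01, -2.44230151e+01,  7.18078692e-02,
        5.57597622e-02, -1.14620548e-04]), 'tool_pos': array([0.18606812, 0.4904564 , 0.2026348 ]), 'tool_rot': array([-3.14004851e+00, -2.10964867e-04,  2.77884784e+00]), 'contact_force': array([0.06110859, 0.5366684 , 0.8546672 ]), 'torque': array([ 0.04745623, -0.03150898, -0.06091571]), 'grip_force': 0.0, 'opening': 0.09154734164658757}
top [[0.009, 0.981, -0.192, 0.249], [-1.0, 0.012, 0.015, 0.004], [0.017, 0.192, 0.981, 1.227], [0.0, 0.0, 0.0, 1.0]] 47.584376784933184 -0.08353592164790899 1.2340641
side [[-0.986, 0.109, -0.123, 0.277], [-0.165, -0.669, 0.725, 1.017], [-0.003, 0.735, 0.678, 1.077], [0.0, 0.0, 0.0, 1.0]] 42.40950231081084 -0.10411096117229628 1.4459329
wrist [[0.354, -0.903, -0.244, 0.12], [0.935, 0.341, 0.095, 0.515], [-0.002, -0.262, 0.965, 0.384], [0.0, 0.0, 0.0, 1.0]] 65.14422565733128 0.026221654488316738 0.354556
```

View pics/top.png

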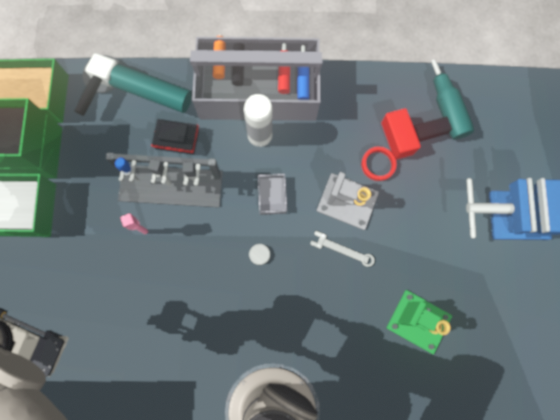

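View pics/side.png

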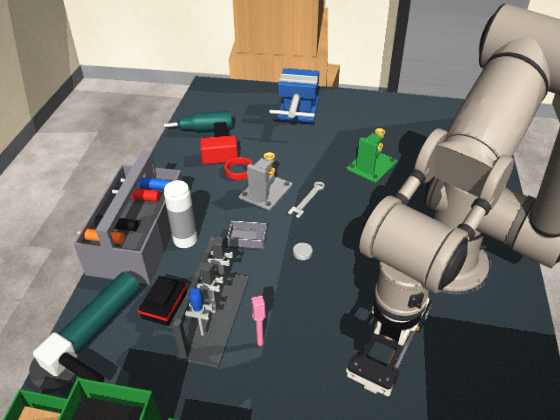

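The top view shows the rack at (170,180), with its tools at about (122,163), (163,172) and (198,172). The grey bracket is at (350,200) with its bushing at (363,196). A green look-alike stands at (420,320) and a pink rod lies at (133,222). In the side view the forks are at (197,300), which is the blue screwdriver, (208,275) and (220,248).

```bash
python3 - <<'E'
from h import *
c=np.load('side.npy',allow_pickle=True).item();t=np.load('top.npy',allow_pickle=True).item()
a=cv2.resize(c['image'][215:365,150:290],None,fx=4,fy=4,interpolation=cv2.INTER_CUBIC)
cv2.imwrite('pics/crop1.png',a[:,:,::-1])
C=cloud(t);S=cloud(c)
for n,Q,px in[('top',C,[(122,160),(163,172),(198,172),(170,190),(363,196),(340,185),(260,110)]),('side',S,[(197,293),(208,268),(220,243),(270,157),(269,170)])]:
    for u,v in px: print(n,(u,v),Q[v,u].round(3))
# bushing yellow
for n,cc in[('top',t),('side',c)]:
    h=cv2.cvtColor(cc['image'],cv2.COLOR_RGB2HSV);m=cv2.inRange(h,(15,120,120),(32,255,255))
    k,_,st,ce=cv2.connectedComponentsWithStats(m)
    for i in range(1,k):
        if st[i,4]>15: print(n,st[i],ce[i].round(1),on_plane(cc,*ce[i],.123).round(3))
E
```

```text
top (122, 160) [0.58 0.35 0.19]
top (163, 172) [0.568 0.267 0.137]
top (198, 172) [0.572 0.185 0.125]
top (170, 190) [0.557 0.277 0.005]
top (363, 196) [ 0.532 -0.222  0.067]
top (340, 185) [ 0.545 -0.157  0.121]
top (260, 110) [0.703 0.037 0.193]
side (197, 293) [0.567 0.357 0.189]
side (208, 268) [0.563 0.284 0.186]
side (220, 243) [0.557 0.203 0.182]
side (270, 157) [ 0.521 -0.226  0.107]
side (269, 170) [ 0.524 -0.224  0.059]
top [436 322  11  11  61] [441.3 327.1] [[ 0.211 -0.387  0.123]]
side [ 229    0  110   87 7184] [278.7  39.7] [[ 0.62  -0.964  0.123]]
side [375 128  10  10  67] [379.9 131.7] [[ 0.207 -0.387  0.123]]
side [378 143   5   8  32] [380.  146.3] [[ 0.204 -0.31   0.123]]
side [264 152  11  10  77] [269.2 156. ] [[ 0.52  -0.21   0.123]]
side [267 167   8   9  52] [270.8 170.9] [[ 0.503 -0.144  0.123]]
side [ 85 231  12   6  35] [ 90.3 234.2] [[0.904 0.175 0.123]]
side [ 18 406  42  14 401] [ 37.5 414.2] [[0.81  0.643 0.123]]
```

View pics/crop1.png

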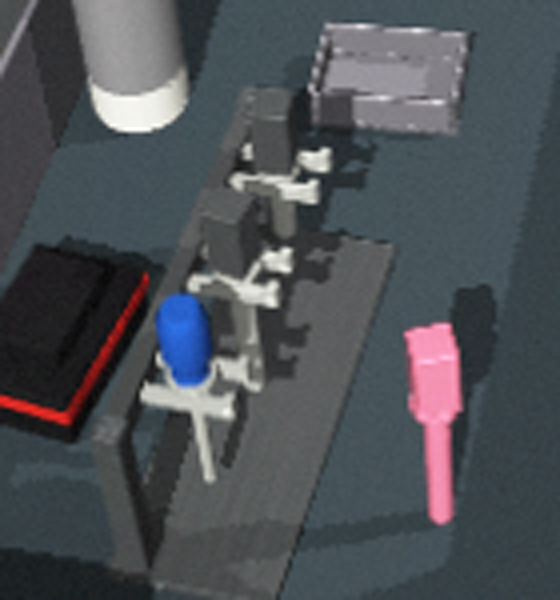

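In the crop, the tool in the fork nearest the camera is the blue screwdriver (185,340). The middle tool has its square head at (230,225) and its shaft runs down past (250,340). The far tool has its head at (272,130) and its shaft ends at about (285,238), so it looks short. The pink rod at (435,400) is a look-alike. The middle one is therefore probably the long rod, which I'll confirm from the wrist camera.

Emit:
{"api": "move_arm", "payload": {
  "motion": [
    [-0.5,-0.2,-0.2,0,0,-0.057],
    [-1.0,-0.4,-0.5,0,0,-0.115],
    [-1.0,-0.4,-0.5,0,0,-0.115]
  ]
}}

```text
time: 0.52
tool_pos: [0.268, 0.417, 0.255]
tool_rot: [3.139, 0.003, 3.138]
contact_force: [-0.5, -0.4, 0.1]
opening: 0.0919
grip_force: 0.0
```

Emit:
{"api": "move_arm", "payload": {
  "motion": [
    [-0.4,-0.5,0,0,0,0],
    [-0.8,-1.0,0,0,0,0]
  ]
}}

```text
time: 0.78
tool_pos: [0.3434, 0.3197, 0.2527]
tool_rot: [-3.142, -0.001, 3.141]
contact_force: [1.0, 0.8, 0.4]
opening: 0.0913
grip_force: 0.0
```

Emit:
{"api": "move_arm", "payload": {
  "motion": [
    [-0.4,-0.4,0,0,0,0],
    [-0.8,-0.8,0,0,0,0],
    [-0.8,-0.8,0,0,0,0],
    [-0.8,-0.8,0,0,0,0]
  ]
}}

```text
time: 1.27
tool_pos: [0.4226, 0.2407, 0.2527]
tool_rot: [3.141, -0.002, 3.139]
contact_force: [-0.5, 0.5, -0.1]
opening: 0.0917
grip_force: 0.0
```

```bash
python3 - <<'E'
from h import *
s=robot.observe();print(s['time'],s['tool_pos'],s['tool_rot'])
c=grab('wrist');np.save('w1.npy',c,allow_pickle=True);save(c,'w1.png')
E
```

```text
1.275 [0.42263793 0.24073386 0.2526731 ] [ 3.14137964e+00 -1.65270373e-03  3.13897990e+00]
```

View pics/w1.png

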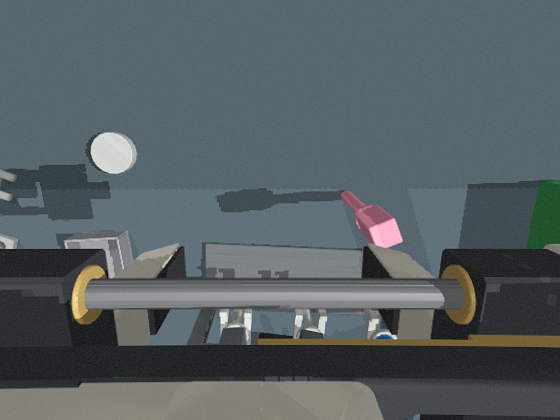

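The wrist view (image up = −x) shows the fork heads at about (235,330), (310,335) and (385,338), partly hidden by the gripper. I need to move about 0.1 m further along +x.

Emit:
{"api": "move_arm", "payload": {
  "motion": [
    [-0.5,0.2,-0.1,0,0,0],
    [-1.0,0.35,-0.2,0,0,0],
    [-1.0,0.35,-0.2,0,0,0],
    [-1.0,0.35,-0.2,0,0,0]
  ]
}}

```text
time: 1.82
tool_pos: [0.5219, 0.2761, 0.2727]
tool_rot: [-3.141, -0.002, -3.141]
contact_force: [-0.1, -0.2, -0.3]
opening: 0.0915
grip_force: 0.0
```

```bash
python3 - <<'E'
from h import *
s=robot.observe();print(s['time'],s['tool_pos'],s['tool_rot'])
c=grab('wrist');np.save('w2.npy',c,allow_pickle=True);save(c,'w2.png')
a=cv2.resize(c['image'][100:300,150:450],None,fx=2.6,fy=2.6,interpolation=cv2.INTER_CUBIC);cv2.imwrite('pics/w2c.png',a[:,:,::-1])
E
```

```text
1.825 [0.52193343 0.27605145 0.27270189] [-3.14129374e+00 -1.73339878e-03 -3.14135662e+00]
```

View pics/w2c.png

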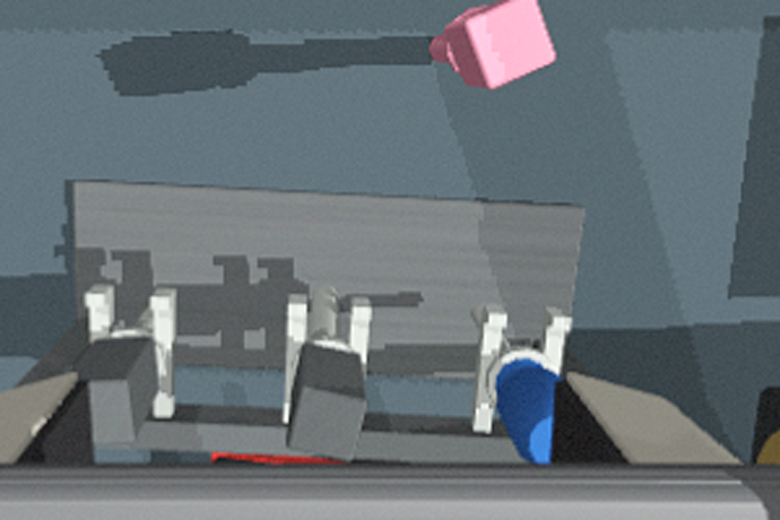

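The crop shows three tools: the left one at (120,380) whose shaft doesn't reach past its collar, the middle one at (330,390) whose long shaft shows below the tines at (325,300), and the blue screwdriver at (525,400). The middle tool is the long_rod, and the pink one is excluded. Next, a closer look for its position and yaw.

Emit:
{"api": "move_arm", "payload": {
  "motion": [
    [-0.3,0,0,0,0,0],
    [-0.7,0,0,0,0,0],
    [-0.7,0,0,0,0,0],
    [-0.7,0,0,0,0,0]
  ]
}}

```text
time: 2.38
tool_pos: [0.5921, 0.2751, 0.2736]
tool_rot: [3.141, -0.001, 3.141]
contact_force: [0.4, 0.8, -0.0]
opening: 0.0916
grip_force: 0.0
```

```bash
python3 - <<'E'
from h import *
s=robot.observe();print(s['time'],s['tool_pos'],s['tool_rot'])
c=grab('wrist');np.save('w3.npy',c,allow_pickle=True)
P=cloud(c)
m=((P[...,2]>.175)&(P[...,2]<.2)&(P[...,0]>.5)).astype(np.uint8)
k,l,st,ce=cv2.connectedComponentsWithStats(m)
for i in range(1,k):
    if st[i,4]<60: continue
    q=P[l==i];zt=np.percentile(q[:,2],60);q=q[abs(q[:,2]-zt)<.003]
    r=cv2.minAreaRect((q[:,:2]*1000).astype(np.float32))
    print(st[i],ce[i].round(0),'z',zt.round(4),np.round(r[0],1),np.round(r[1],1),round(r[2],1))
c['image'][...]=c['image'];im=c['image'].copy();save(c,'w3.png')
E
```

```text
2.375 [0.59209798 0.27509312 0.27359993] [ 3.14143910e+00 -7.03723892e-04  3.14054930e+00]
[167 163  34  31 909] [184. 178.] z 0.1859 [567.  199.6] [23.9 24.2] 3.1
[260 166  34  35 846] [276. 183.] z 0.1859 [570.8 277.2] [23.9 24.2] 77.2
[351 171  35  33 890] [368. 187.] z 0.1894 [574.3 354.4] [21.6 23.1] 45.8
```

View pics/w3.png

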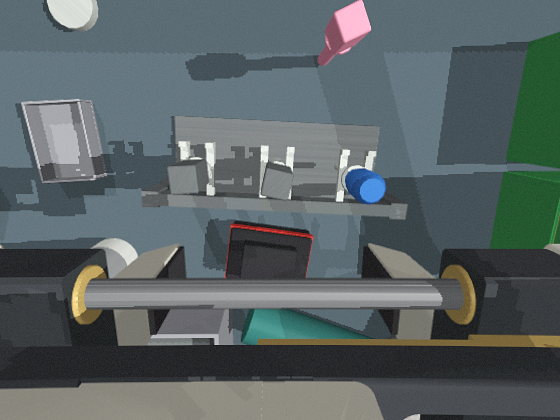

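w3 shows three tops: left head (184,178), middle head (276,183) and screwdriver (368,187). The middle head is at z = 0.186 with 24 × 24 mm sides, both as described. It sits at (0.571, 0.277) with its sides turned −12.8°. I'll align, narrow the fingers and descend.

Emit:
{"api": "move_arm", "payload": {
  "motion": [
    [0.1,0.01,0.1,0,0,0.036],
    [0.21,0.02,0.3,0,0,0.071],
    [0.21,0.02,0.5,0,0,0.071],
    [0.21,0.02,0.5,0,0,0.071],
    [0.21,0.02,0.5,0,0,0.071]
  ],
  "fingers": -0.04,
  "newtons": 30
}}

```text
time: 3.05
tool_pos: [0.5724, 0.2772, 0.2248]
tool_rot: [3.141, 0.002, 2.917]
contact_force: [-0.6, -0.4, 0.6]
opening: 0.0472
grip_force: 0.0
```

```bash
python3 - <<'E'
from h import *
s=robot.observe();T=T_tool(s);p=np.array([.5708,.2772,.1450])
print(s['opening'],np.degrees(s['tool_rot'][2]),'units',T[:3,:3].T@(p-s['tool_pos'])*10)
E
```

```text
0.04723639343108837 167.15942887797593 units [ 0.01694572 -0.00439807  0.79792615]
```

Emit:
{"api": "move_arm", "payload": {
  "motion": [
    [0.02,0,0.2,0,0,0],
    [0.02,0,0.4,0,0,0],
    [0.02,0,0.6,0,0,0],
    [0.02,0,0.8,0,0,0],
    [0.02,0,0.8,0,0,0],
    [0.02,0,0.8,0,0,0]
  ]
}}

```text
time: 3.8
tool_pos: [0.5713, 0.2776, 0.1449]
tool_rot: [3.14, 0.002, 2.917]
contact_force: [0.2, -0.6, 0.7]
opening: 0.044
grip_force: 0.0
```

Emit:
{"api": "move_arm", "payload": {
  "motion": [
    [0,0,0,0,0,0],
    [0,0,0,0,0,0],
    [0,0,0,0,0,0],
    [0,0,0,0,0,0]
  ],
  "fingers": -1,
  "newtons": 40
}}

```text
time: 4.3
tool_pos: [0.5708, 0.2775, 0.1439]
tool_rot: [3.141, 0.001, 2.917]
contact_force: [-0.5, 1.0, 2.3]
opening: 0.0238
grip_force: 40.0
```

Emit:
{"api": "move_arm", "payload": {
  "motion": [
    [0,0,-0.1,0,0,0],
    [0,0,-0.3,0,0,0],
    [0,0,-0.6,0,0,0],
    [0,0,-1.0,0,0,0],
    [0,0,-1.0,0,0,0]
  ]
}}

```text
time: 4.92
tool_pos: [0.5719, 0.2778, 0.2469]
tool_rot: [3.138, 0.006, 2.917]
contact_force: [-0.0, 0.0, -3.1]
opening: 0.0238
grip_force: 40.0
```

Emit:
{"api": "move_arm", "payload": {
  "motion": [
    [0,0,-0.3,0,0,0],
    [0,0,-0.7,0,0,0],
    [0,0,-0.7,0,0,0]
  ]
}}

```text
time: 5.3
tool_pos: [0.5713, 0.2776, 0.3151]
tool_rot: [3.139, 0.004, 2.917]
contact_force: [0.9, 0.4, -3.5]
opening: 0.0236
grip_force: 40.0
```

```bash
python3 - <<'E'
from h import *
s=robot.observe();T=T_tool(s)
print(T[:3,:3].round(3).tolist(),(T[:3,:3].T@(np.array([.50,-.22,s['tool_pos'][2]])-s['tool_pos'])*10))
c=grab('wrist');np.save('w4.npy',c,allow_pickle=True);save(c,'w4.png')
E
```

```text
[[-0.975, 0.223, 0.004], [0.223, 0.975, 0.001], [-0.004, 0.002, -1.0]] [-0.41275004 -5.00971391 -0.0097978 ]
```

View pics/w4.png

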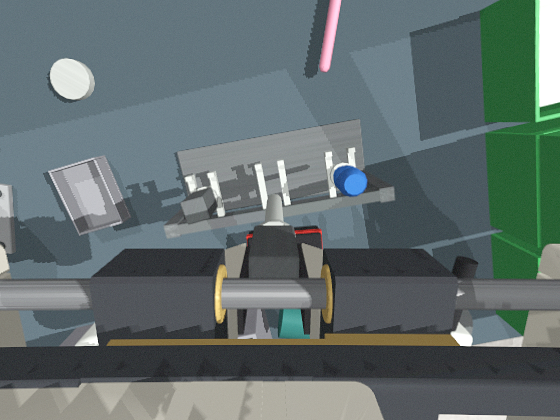

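The rod is held cleanly. Its collar is at (272,230) and the shaft points down to the tip at about (275,198). The fork is empty and the neighbours are undisturbed. Now I'll travel to the bracket.

Emit:
{"api": "move_arm", "payload": {
  "motion": [
    [-0.05,-0.25,0,0,0,0],
    [-0.12,-0.6,0,0,0,0],
    [-0.2,-0.96,0,0,0,0]
  ]
}}

```text
time: 5.72
tool_pos: [0.5686, 0.18, 0.3127]
tool_rot: [3.138, 0.0, 2.919]
contact_force: [2.6, 0.4, -0.6]
opening: 0.0237
grip_force: 39.9
```

Emit:
{"api": "move_arm", "payload": {
  "motion": [
    [-0.07,-0.32,0,0,0,0],
    [-0.13,-0.64,0,0,0,0],
    [-0.2,-0.96,0,0,0,0]
  ]
}}

```text
time: 6.1
tool_pos: [0.5655, 0.0802, 0.3102]
tool_rot: [-3.14, -0.005, 2.917]
contact_force: [0.6, -0.4, -3.2]
opening: 0.0238
grip_force: 39.9
```

Emit:
{"api": "move_arm", "payload": {
  "motion": [
    [-0.07,-0.32,0,0,0,0],
    [-0.13,-0.64,0,0,0,0],
    [-0.2,-0.96,0,0,0,0]
  ]
}}

```text
time: 6.48
tool_pos: [0.5637, -0.0177, 0.3102]
tool_rot: [-3.141, -0.005, 2.917]
contact_force: [0.6, -0.5, -2.3]
opening: 0.0233
grip_force: 39.9
```

Emit:
{"api": "move_arm", "payload": {
  "motion": [
    [-0.07,-0.32,0,0,0,0],
    [-0.13,-0.64,0,0,0,0],
    [-0.2,-0.96,0,0,0,0]
  ]
}}

```text
time: 6.85
tool_pos: [0.5618, -0.1156, 0.3102]
tool_rot: [3.141, -0.005, 2.917]
contact_force: [0.4, -0.6, -2.4]
opening: 0.0238
grip_force: 39.9
```

Emit:
{"api": "move_arm", "payload": {
  "motion": [
    [-0.07,-0.32,0,0,0,0],
    [-0.13,-0.64,0,0,0,0],
    [-0.18,-0.85,0,0,0,0],
    [-0.2,-0.96,0,0,0,0],
    [-0.2,-0.96,0,0,0,0],
    [-0.2,-0.96,0,0,0,0]
  ]
}}

```text
time: 7.6
tool_pos: [0.5613, -0.2119, 0.3133]
tool_rot: [3.141, -0.0, 2.918]
contact_force: [0.6, 0.8, -2.7]
opening: 0.0239
grip_force: 39.9
```

```bash
python3 - <<'E'
from h import *
s=robot.observe();print(s['time'],s['tool_pos'],s['tool_rot'],s['qpos'])
c=grab('wrist');np.save('w5.npy',c,allow_pickle=True);save(c,'w5.png')
E
```

```text
7.6 [ 0.56125526 -0.21186146  0.31325706] [ 3.14103220e+00 -1.17455142e-04  2.91798378e+00] [-4.88933121e-01  4.35647132e-01  1.08413120e+00  5.10718002e-04
  1.62207463e+00 -1.83609443e+00]
```

View pics/w5.png

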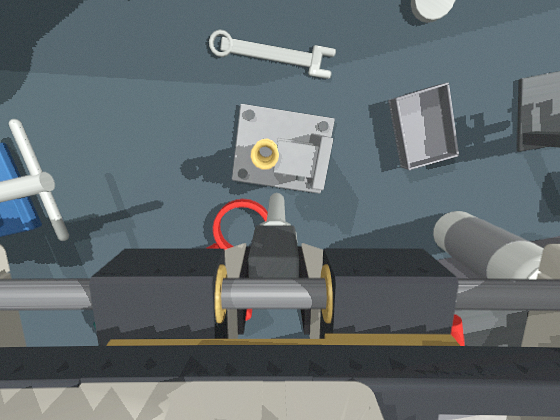

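w5 shows the grey bracket's upper brass ring at (265,154) and the web to its right. The held rod's tip is at about (277,197). The tape is at (240,225) and the wrench at (270,50). Next I'll measure the ring and the rod tip in the same image.

```bash
cat > meas.py <<'E'
from h import *
import sys
def meas(c,ring=True):
    P=cloud(c);T=T_tool(c['s']) if 's' in c else None
    if ring:
        h=cv2.cvtColor(c['image'],cv2.COLOR_RGB2HSV);m=cv2.inRange(h,(15,90,90),(35,255,255));m[245:]=0
        k,l,st,ce=cv2.connectedComponentsWithStats(m);i=1+np.argmax(st[1:,4])
        zz=P[l==i][:,2];print('ring z pct',np.nanpercentile(zz,[10,50,90]).round(4),'box',st[i])
        ct=max(cv2.findContours((l==i).astype(np.uint8),0,cv2.CHAIN_APPROX_NONE)[0],key=len)[:,0]
        q=on_plane(c,ct[:,0],ct[:,1],.123);ctr,rad=cv2.minEnclosingCircle((q[:,:2]*1000).astype(np.float32))
        A=np.c_[2*q[:,:2],np.ones(len(q))];s=np.linalg.lstsq(A,(q[:,:2]**2).sum(1),rcond=None)[0]
        print('ring centre',np.round(ctr,1),rad,'lsq',(s[:2]*1000).round(1),np.sqrt(s[2]+s[0]**2+s[1]**2)*1000)
    return P
def rod(c,P,T,z0=.01,z1=.1):
    Q=(P-T[:3,3])@T[:3,:3]
    m=(abs(Q[...,1])<.015)&(abs(Q[...,0])<.02)&(Q[...,2]>z0)&(Q[...,2]<z1)
    for a in np.arange(z0,z1,.01):
        q=Q[m&(Q[...,2]>a)&(Q[...,2]<a+.01)]
        if len(q)>8: print('tool z %.3f n%d x max %.1f y range %.1f %.1f'%(a,len(q),*(1000*np.array([q[:,0].max(),q[:,1].min(),q[:,1].max()]))))
    print('tip z',np.nanmax(Q[...,2][m]))
E
python3 - <<'E'
from meas import *
c=np.load('w5.npy',allow_pickle=True).item();P=meas(c)
T=c['T']@np.linalg.inv(np.array(c['hand_eye']));rod(c,P,T,.0,.12)
print('proj axis',proj(c,[(T@[0,0,z,1])[:3] for z in(.02,.05,.096)]))
I=cv2.cvtColor(c['image'],cv2.COLOR_RGB2GRAY)
for r in range(188,228,5):print(r,I[r,260:295].tolist())
E
```

```text
ring z pct [0.0685 0.1218 0.1234] box [251 139  28  30 549]
ring centre [ 523.2 -214. ] 16.636825561523438 lsq [ 523.4 -214.1] 15.524097783706816
tool z 0.000 n226 x max 13.7 y range -11.7 14.1
tool z 0.010 n39 x max 13.8 y range -8.7 9.7
tool z 0.030 n21 x max 7.4 y range -2.8 5.5
tool z 0.040 n62 x max 7.6 y range -5.1 7.3
tool z 0.050 n66 x max 7.5 y range -5.3 7.6
tool z 0.060 n55 x max 7.6 y range -5.5 7.9
tool z 0.070 n52 x max 7.8 y range -4.8 8.2
tool z 0.080 n42 x max 7.7 y range -5.1 8.4
tool z 0.090 n42 x max 7.7 y range -4.3 8.8
tool z 0.100 n38 x max 7.8 y range -4.5 9.0
tool z 0.110 n31 x max 7.9 y range -4.6 8.3
tip z 0.1195902867813551
proj axis [[274.09548673 235.27683836]
 [274.03574597 221.77208962]
 [273.96769491 206.37416142]]
188 [104, 101, 103, 113, 109, 102, 102, 100, 97, 100, 100, 102, 88, 101, 101, 98, 89, 87, 94, 53, 84, 92, 90, 80, 83, 108, 106, 113, 127, 142, 151, 168, 175, 176, 178]
193 [111, 112, 112, 111, 113, 112, 107, 111, 112, 110, 111, 111, 109, 122, 135, 140, 146, 151, 155, 150, 120, 108, 108, 111, 111, 110, 107, 108, 101, 97, 100, 100, 101, 101, 
[... 376 characters left out ...]
12, 90, 93, 97, 112, 114, 111, 123, 133, 138, 138, 144, 147, 150, 156, 164, 170, 177, 182, 183, 181, 185, 185, 164, 106, 110, 113, 110, 115, 111, 109, 109, 110, 111]
213 [125, 126, 125, 127, 139, 142, 116, 107, 134, 135, 137, 139, 145, 146, 152, 159, 167, 173, 178, 180, 182, 182, 183, 188, 186, 107, 107, 109, 114, 111, 110, 112, 110, 111, 112]
218 [78, 77, 73, 87, 125, 127, 132, 130, 137, 137, 135, 142, 144, 148, 156, 158, 166, 168, 178, 176, 166, 187, 187, 187, 187, 123, 108, 113, 112, 112, 110, 110, 111, 110, 112]
223 [99, 120, 128, 140, 146, 199, 224, 231, 236, 233, 232, 231, 232, 232, 232, 231, 231, 231, 234, 232, 233, 236, 236, 232, 220, 188, 179, 174, 162, 146, 121, 108, 112, 110, 111]
```

The rod hangs true along the tool's x. Its tip is about 0.12 m beyond the TCP, as expected, and the ring top is at 0.122–0.123. Lowering until the tip is near mouth height beside the ring lets the hand-eye error cancel.

Emit:
{"api": "move_arm", "payload": {
  "motion": [
    [0,0,0.2,0,0,0],
    [0,0,0.4,0,0,0],
    [0,0,0.5,0,0,0],
    [0,0,0.5,0,0,0],
    [0,0,0.5,0,0,0],
    [0,0,0.5,0,0,0]
  ]
}}

```text
time: 8.4
tool_pos: [0.5614, -0.213, 0.2642]
tool_rot: [-3.141, 0.002, 2.917]
contact_force: [-0.8, -0.1, -2.3]
opening: 0.0238
grip_force: 39.9
```

```bash
python3 - <<'E'
from meas import *
s=robot.observe();print(s['tool_pos'],s['tool_rot'])
c=grab('wrist');np.save('w6.npy',c,allow_pickle=True);P=meas(c)
T=c['T']@np.linalg.inv(np.array(c['hand_eye']));rod(c,P,T,.03,.13)
save(c,'w6.png');a=cv2.resize(c['image'][90:250,180:360],None,fx=3.7,fy=3.7,interpolation=cv2.INTER_CUBIC);cv2.imwrite('pics/w6c.png',a[:,:,::-1])
E
```

```text
[ 0.56144244 -0.21300978  0.26416296] [-3.14128865e+00  1.50250706e-03  2.91701798e+00]
ring z pct [0.0686 0.1217 0.1234] box [249 140  32  35 739]
ring centre [ 523.  -213.9] 16.889503479003906 lsq [ 523.3 -214. ] 15.652599606633808
tool z 0.030 n21 x max 7.4 y range -2.8 4.1
tool z 0.040 n66 x max 7.5 y range -5.1 7.2
tool z 0.050 n60 x max 7.6 y range -5.3 7.6
tool z 0.060 n55 x max 7.8 y range -5.5 7.9
tool z 0.070 n51 x max 7.5 y range -4.8 8.2
tool z 0.080 n47 x max 7.6 y range -5.0 8.4
tool z 0.090 n41 x max 8.2 y range -4.3 8.8
tool z 0.100 n37 x max 8.1 y range -4.4 9.0
tool z 0.110 n30 x max 8.0 y range -4.6 8.3
tip z 0.1195252439942055
```

View pics/w6c.png

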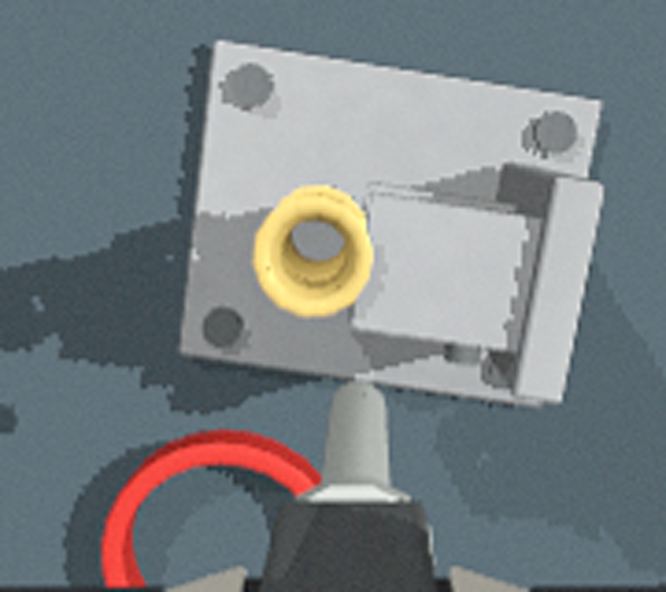

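The crop shows the ring centred at about (315,248), with the lower bore visible through it, and the rod tip at (357,385), still clear. The relative offset is x +36 mm, y −11.7 mm in the tool frame. I'll shift over and dip into the mouth.

Emit:
{"api": "move_arm", "payload": {
  "motion": [
    [0.12,-0.04,0,0,0,0],
    [0.25,-0.08,0,0,0,0],
    [0.36,-0.117,0,0,0,0],
    [0.36,-0.117,0,0,0,0],
    [0.36,-0.117,0.05,0,0,0],
    [0.36,-0.117,0.1,0,0,0],
    [0.36,-0.117,0.15,0,0,0],
    [0.36,-0.117,0.2,0,0,0],
    [0.36,-0.117,0.2,0,0,0],
    [0.36,-0.117,0.2,0,0,0]
  ]
}}

```text
time: 9.7
tool_pos: [0.5235, -0.2163, 0.2434]
tool_rot: [3.142, 0.0, 2.917]
contact_force: [-0.4, -0.5, -2.7]
opening: 0.0239
grip_force: 39.9
```

```bash
python3 - <<'E'
from meas import *
s=robot.observe();print(s['tool_pos'],s['tool_rot'],s['contact_force'],s['torque'])
c=grab('wrist');np.save('w7.npy',c,allow_pickle=True);P=meas(c)
T=c['T']@np.linalg.inv(np.array(c['hand_eye']));rod(c,P,T,.03,.13)
a=cv2.resize(c['image'][140:250,200:350],None,fx=5,fy=5,interpolation=cv2.INTER_CUBIC);cv2.imwrite('pics/w7c.png',a[:,:,::-1])
E
```

```text
[ 0.52352418 -0.21631753  0.2434197 ] [3.14155627e+00 2.58946868e-04 2.91702223e+00] [-0.43129788 -0.46198924 -2.68447331] [-0.05982731 -0.01886023 -0.02373139]
ring z pct [0.0687 0.1214 0.1234] box [260 175  33  39 664]
ring centre [ 519.8 -213.4] 19.53817367553711 lsq [ 519.5 -213.5] 14.743568909881239
tool z 0.030 n20 x max 7.3 y range -2.9 4.1
tool z 0.040 n63 x max 7.6 y range -5.1 7.2
tool z 0.050 n64 x max 7.5 y range -5.3 7.5
tool z 0.060 n58 x max 7.9 y range -5.5 7.9
tool z 0.070 n50 x max 7.9 y range -4.8 8.2
tool z 0.080 n43 x max 7.9 y range -5.1 8.5
tool z 0.090 n42 x max 7.8 y range -4.3 8.8
tool z 0.100 n37 x max 7.8 y range -4.4 9.0
tool z 0.110 n87 x max 14.6 y range -13.1 15.0
tool z 0.120 n354 x max 15.3 y range -13.2 14.8
tip z 0.12915052776004077
```

View pics/w7c.png

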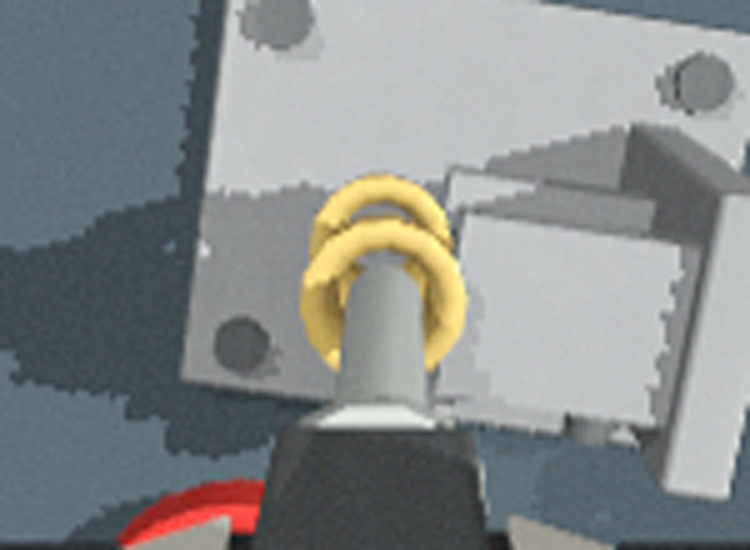

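The rod tip is inside the flare: the ring is centred at (384,298), the shaft is centred at column 383, and there is no contact force. I'll continue down in steps and watch the force.

Emit:
{"api": "move_arm", "payload": {
  "motion": [
    [0,0,0.05,0,0,0],
    [0,0,0.1,0,0,0],
    [0,0,0.15,0,0,0],
    [0,0,0.2,0,0,0],
    [0,0,0.2,0,0,0],
    [0,0,0.2,0,0,0]
  ]
}}

```text
time: 10.5
tool_pos: [0.5235, -0.2163, 0.2234]
tool_rot: [3.142, 0.0, 2.917]
contact_force: [-0.5, -0.1, -3.8]
opening: 0.0236
grip_force: 39.9
```

Emit:
{"api": "move_arm", "payload": {
  "motion": [
    [0,0,0.05,0,0,0],
    [0,0,0.1,0,0,0],
    [0,0,0.15,0,0,0],
    [0,0,0.2,0,0,0],
    [0,0,0.2,0,0,0],
    [0,0,0.2,0,0,0]
  ]
}}

```text
time: 11.25
tool_pos: [0.5235, -0.2163, 0.2034]
tool_rot: [3.142, 0.0, 2.917]
contact_force: [0.4, 0.2, -2.6]
opening: 0.024
grip_force: 39.9
```

```bash
python3 - <<'E'
from meas import *
for i in range(3):
    s=robot.observe();print(s['tool_pos'],s['tool_rot'],s['contact_force'],s['torque'])
    c=grab('wrist')
P=meas(c,False)
T=c['T']@np.linalg.inv(np.array(c['hand_eye']));rod(c,P,T,.03,.09)
E
```

```text
[ 0.52350188 -0.21631633  0.20340496] [3.14158862e+00 2.04336677e-04 2.91703870e+00] [ 0.43442336  0.2216063  -2.58269393] [ 0.06057822 -0.04876052 -0.06047589]
[ 0.52354689 -0.21635087  0.20350262] [-3.14153464e+00  4.38688280e-04  2.91706233e+00] [ 0.63629279 -0.3179499  -3.69786939] [0.00458984 0.01083183 0.0053865 ]
[ 0.52354097 -0.21632628  0.20352348] [-3.14154016e+00  4.53416941e-04  2.91706325e+00] [ 0.50630105 -0.45492808 -3.28263477] [ 0.06227356 -0.00713686  0.03881841]
tool z 0.030 n23 x max 7.4 y range -2.8 4.9
tool z 0.040 n59 x max 7.3 y range -5.1 7.2
tool z 0.050 n65 x max 7.5 y range -5.3 7.5
tool z 0.060 n54 x max 7.6 y range -5.5 7.9
tool z 0.070 n100 x max 15.3 y range -13.1 14.9
tool z 0.080 n485 x max 15.2 y range -13.3 15.0
tip z 0.08988230535450252
```

```bash
python3 - <<'E'
from meas import *
from scipy.optimize import least_squares
c=grab('wrist');np.save('w8.npy',c,allow_pickle=True)
for n,x0 in(('w6',.037),('w7',0),('w8',0)):
    c=np.load(n+'.npy',allow_pickle=True).item();P=cloud(c);T=c['T']@np.linalg.inv(np.array(c['hand_eye']))
    Q=(P-T[:3,3])@T[:3,:3];Y=-.0095 if n=='w6' else .002
    m=(abs(P[...,2]-.123)<.0025)&(abs(Q[...,0]-x0)<.022)&(abs(Q[...,1]-Y)<.022)
    h=cv2.cvtColor(c['image'],cv2.COLOR_RGB2HSV);m&=cv2.inRange(h,(15,60,60),(35,255,255))>0
    q=Q[m];hull=cv2.convexHull((q[:,:2]*1000).astype(np.float32))[:,0]
    hull=hull[hull[:,0]>x0*1000+2]
    r=least_squares(lambda p:np.hypot(hull[:,0]-p[0],hull[:,1]-p[1])-p[2],[x0*1000,Y*1000,16],loss='soft_l1')
    r2=least_squares(lambda p:np.hypot(hull[:,0]-p[0],hull[:,1]-p[1])-16,[x0*1000,Y*1000],loss='soft_l1')
    sh=(abs(Q[...,0]-.005)<.006)&(abs(Q[...,1]-.002)<.009)&(Q[...,2]>.04)&(Q[...,2]<(.11 if n!='w8' else .075))
    s=Q[sh]; f=least_squares(lambda p:np.hypot(s[:,0]-p[0]-p[2]*(s[:,2]-.08),s[:,1]-p[1]-p[3]*(s[:,2]-.08))-.007,[0,0,0,0],loss='soft_l1',f_scale=.0005,x_scale=[.001,.001,.01,.01])
    print(n,m.sum(),'ring free',r.x.round(2),'fixed r',r2.x.round(2),'shaft@.08 mm',(f.x[:2]*1e3).round(2),'slope',f.x[2:].round(4),'ring depth',np.median(q[:,2]).round(4))
E
```

```text
w6 450 ring free [36.37 -9.68 15.41] fixed r [35.67 -9.75] shaft@.08 mm [0.44 1.58] slope [0.0092 0.0178] ring depth 0.1415
w7 363 ring free [ 0.4   2.02 15.15] fixed r [-0.65  1.94] shaft@.08 mm [0.45 1.58] slope [0.0096 0.0181] ring depth 0.1207
w8 451 ring free [ 0.06  2.04 15.45] fixed r [-0.6   1.93] shaft@.08 mm [0.44 1.53] slope [0.0076 0.0156] ring depth 0.0809
```

The rod is within about 0.8 mm of the bore axis. I'll make a small correction and continue through the lower bushing.

Emit:
{"api": "move_arm", "payload": {
  "motion": [
    [-0.006,0.004,0,0,0,0],
    [-0.006,0.004,0.05,0,0,0],
    [-0.006,0.004,0.1,0,0,0],
    [-0.006,0.004,0.15,0,0,0],
    [-0.006,0.004,0.2,0,0,0],
    [-0.006,0.004,0.2,0,0,0],
    [-0.006,0.004,0.2,0,0,0]
  ]
}}

```text
time: 12.32
tool_pos: [0.5242, -0.2161, 0.1834]
tool_rot: [3.142, 0.0, 2.917]
contact_force: [-0.5, 0.3, -2.9]
opening: 0.0235
grip_force: 39.9
```

Emit:
{"api": "move_arm", "payload": {
  "motion": [
    [0,0,0.05,0,0,0],
    [0,0,0.1,0,0,0],
    [0,0,0.15,0,0,0],
    [0,0,0.2,0,0,0],
    [0,0,0.2,0,0,0],
    [0,0,0.2,0,0,0]
  ]
}}

```text
time: 13.08
tool_pos: [0.5242, -0.216, 0.1634]
tool_rot: [3.142, 0.0, 2.917]
contact_force: [-0.0, -0.1, -3.7]
opening: 0.0239
grip_force: 39.9
```

```bash
python3 - <<'E'
from h import *
for i in range(6):
    s=robot.observe();print(s['tool_pos'].round(4),s['tool_rot'].round(4),s['contact_force'].round(2),s['torque'].round(3));robot.read_camera('wrist')
E
```

```text
[ 0.5242 -0.216   0.1634] [3.1416e+00 2.0000e-04 2.9170e+00] [-0.01 -0.09 -3.7 ] [0.013 0.073 0.035]
[ 0.5242 -0.2161  0.1635] [-3.1416e+00  4.0000e-04  2.9170e+00] [ 0.65 -0.27 -3.32] [-0.013 -0.027 -0.022]
[ 0.5242 -0.2161  0.1635] [-3.1415e+00  5.0000e-04  2.9171e+00] [-0.24  0.05 -3.12] [-0.037 -0.003 -0.012]
[ 0.5242 -0.2161  0.1635] [-3.1415e+00  5.0000e-04  2.9171e+00] [ 0.76 -0.77 -1.97] [ 0.004  0.041 -0.054]
[ 0.5242 -0.2161  0.1635] [-3.1416e+00  3.0000e-04  2.9170e+00] [ 0.55 -0.23 -2.42] [-0.008  0.038  0.004]
[ 0.5242 -0.2161  0.1635] [-3.1415e+00  4.0000e-04  2.9171e+00] [-0.27  0.   -3.28] [ 0.01  -0.024 -0.007]
```

The force shows only the rod's weight. The last 9.5 mm follow, then I'll check.

Emit:
{"api": "move_arm", "payload": {
  "motion": [
    [0,0,0.05,0,0,0],
    [0,0,0.095,0,0,0],
    [0,0,0.095,0,0,0],
    [0,0,0.095,0,0,0],
    [0,0,0.095,0,0,0],
    [0,0,0.095,0,0,0]
  ]
}}

```text
time: 14.12
tool_pos: [0.5242, -0.216, 0.1539]
tool_rot: [3.142, 0.0, 2.917]
contact_force: [0.7, -0.2, -2.5]
opening: 0.0239
grip_force: 39.9
```

```bash
python3 - <<'E'
from meas import *
F=[]
for i in range(6):
    s=robot.observe();F.append(np.r_[s['contact_force'],s['torque']]);c=grab('wrist')
print(s['time'],s['tool_pos'],np.mean(F,0).round(2),s['grip_force'])
P=cloud(c);T=c['T']@np.linalg.inv(np.array(c['hand_eye']));Q=(P-T[:3,3])@T[:3,:3]
m=(abs(P[...,2]-.123)<.0025)&(abs(Q[...,0])<.022)&(abs(Q[...,1]-.002)<.022)
print('ring front max x, y range',Q[m][:,0].max(),Q[m][:,1].min(),Q[m][:,1].max())
# side view: tip below lower bushing, grey pixels near projected tip
c=grab('side');P=cloud(c);a=proj(c,[[.5237,-.215,z] for z in(.14,.123,.07,.05,.03)]).round(0);print(a.tolist())
for u,v in a.astype(int): print(c['image'][v,u],P[v,u].round(3))
E
```

```text
14.375 [ 0.52410888 -0.21601524  0.15384251] [ 0.33  0.01 -2.61  0.01  0.02  0.01] 39.852792620658875
ring front max x, y range 0.016200533429204904 -0.013628137562704774 0.017020880625305785
[[268.0, 150.0], [268.0, 155.0], [269.0, 169.0], [269.0, 174.0], [269.0, 180.0]]
[88 89 91] [ 0.523 -0.21   0.145]
[193 194 185] [ 0.524 -0.211  0.125]
[109 108 104] [ 0.522 -0.212  0.073]
[117  96  57] [ 0.521 -0.203  0.061]
[116 115 113] [ 0.517 -0.181  0.057]
```

The force is the rod's weight alone, and the side view shows the shaft in both mouths. Handing in.

```bash
python3 -c "
from cell import robot
print(robot.hand_in())"
```

```text
the job is handed in; nothing more can be done
None
```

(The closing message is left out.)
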